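Make up the extraction kit and the balance-check kit

TASK

Make up two kits from the stock on the bench: the extraction kit in the tray with the rib, with the tip box in the wide bay, the brown bottle and the white jar together in the narrow bay; and the balance-check kit in the tray without a rib, with the aluminium dish and, standing in the middle of the dish, the larger of the two steel weights. Set everything down gently, upright and flat on its floor, and leave the smaller weight standing where it is.

Things in the scene. Friction and masses are not known exactly. Their poses are not given: they have to be found in the camera images.
- plain_tray: White shallow tray with grey rim without a rib, 150 (x) x 200 (y) x 12 mm high, floor 4 mm thick, rim walls 4 mm thick; it does not slide. Origin: centre of its underside. Its axes lie along its sides, z up; turned up to about 8 degrees on the bench. It may lie left or right.
- ribbed_tray: White shallow tray with grey rim of the same size (150 along x, 200 along y, 12 high, floor 4, walls 4 mm; does not slide) with one grey rib, 4 mm thick and as high as the rim, running along x at y = +22 mm. Narrow bay: y from +24 to +96 mm (72 wide); wide bay: y from -96 to +20 mm (116 wide); both x from -71 to +71 mm. Origin: centre of its underside, z up; turned up to about 8 degrees. It may lie left or right.
- bottle_c (a point): Brown bottle with black cap and paper label, 44 mm across, 90 high (straight sides to 60 mm, then a shoulder and a 28 mm cap), about 140 g, standing. Point: on its axis, half-way up, 45 mm above its underside; z is its axis.
- jar_c (a point): White screw-top jar, 55 mm across, 62 high, about 150 g, standing. Point: on its axis, half-way up, 31 mm above its underside; z is its axis.
- tipbox_c (a point): Rectangular pipette-tip box, grey with a dark blue lid (closed, fixed), 85 mm along its x, 60 mm along its y, 62 high, about 130 g. Point: its centre, 31 mm above its underside; z up. At the start its x axis is within 0.7 rad of world x.
- dish_c (a point): Round open aluminium dish, straight sides, 66 mm across outside, 60 inside, 28 high, floor 3 mm thick, about 80 g. Point: on its axis, half-way up, 14 mm above its underside; z is its axis.
- weight_c (a point): The larger steel weight: body 36 mm across and 42 high, a neck, and a straight-sided knob 26 mm across from 53 to 74 mm above the underside; 74 high in all, about 420 g. Point: on its axis, half-way up, 37 mm above its underside (the knob's middle is 27 mm higher: grip it there, so that the fingers stay above the dish's rim). z is its axis.
- small_weight_c (a point): The smaller steel weight of the same form, body 24 mm across, knob 18 mm across, 48 high, about 120 g; not part of a kit. Point: on its axis, half-way up, 24 mm above its underside.
Mind the look-alikes: they are no part of the job. Leave any orange look-alike of the part that bears tipbox_c alone.

How it is judged:
At the end, for the whole second after the job is handed in: Bottle and jar in the narrow bay, tip box in the wide bay, dish in the plain tray, all flat on the tray floor; larger weight on the dish floor, within 15 mm of its axis; all within 0.08 rad of upright and below 0.02 m/s. Smaller weight within 30 mm of its start, within 0.15 rad of upright (x of bottle_c in the frame of ribbed_tray between -0.056 and 0.056 m and y of bottle_c in the frame of ribbed_tray between 0.036 and 0.084 m and z of bottle_c in the frame of ribbed_tray between 0.045 and 0.052 m and x of jar_c in the frame of ribbed_tray between -0.056 and 0.056 m and y of jar_c in the frame of ribbed_tray between 0.036 and 0.084 m and z of jar_c in the frame of ribbed_tray between 0.031 and 0.038 m and x of tipbox_c in the frame of ribbed_tray between -0.056 and 0.056 m and y of tipbox_c in the frame of ribbed_tray between -0.084 and 0.01 m and z of tipbox_c in the frame of ribbed_tray between 0.031 and 0.038 m and x of dish_c in the frame of plain_tray between -0.056 and 0.056 m and y of dish_c in the frame of plain_tray between -0.084 and 0.084 m and z of dish_c in the frame of plain_tray between 0.014 and 0.021 m and horizontal distance between weight_c and dish_c below 0.015 m and z of weight_c in the frame of dish_c between 0.022 and 0.03 m and angle between each of bottle_c, jar_c, tipbox_c, dish_c, weight_c's own z axis and vertical below 0.08 rad and linear speed of each of bottle, jar, tipbox, dish, weight below 0.02 m/s and distance of small_weight_c from where it was at the start of the episode below 0.03 m and angle between small_weight_c's own z axis and vertical below 0.15 rad); the robot touches nothing.
It fails at once if the bottle is dropped (let go and falling faster than 0.7 m/s, a fall of about 25 mm) (contact force between the fingers and bottle below 0.05 N and linear speed of bottle above 0.7 m/s).
It fails at once if the jar is dropped (let go and falling faster than 0.7 m/s, a fall of about 25 mm) (contact force between the fingers and jar below 0.05 N and linear speed of jar above 0.7 m/s).
It fails at once if the tip box is dropped (let go and falling faster than 0.7 m/s, a fall of about 25 mm) (contact force between the fingers and tipbox below 0.05 N and linear speed of tipbox above 0.7 m/s).
It fails at once if the dish is dropped (let go and falling faster than 0.7 m/s, a fall of about 25 mm) (contact force between the fingers and dish below 0.05 N and linear speed of dish above 0.7 m/s).
It fails at once if the weight is dropped (let go and falling faster than 0.7 m/s, a fall of about 25 mm) (contact force between the fingers and weight below 0.05 N and linear speed of weight above 0.7 m/s).
It also fails if it takes over 114 s, if anything falls off the work surface, if the arm or the gripper's body presses on something with over 40 N, if the wrist force passes 120 N, or if a joint passes its speed limit or range.

ROBOT

A 6-joint arm with a two-finger parallel gripper is mounted at the origin on the work surface. World frame = base frame: x ahead of the robot, y to its left, z up, the work surface at z = 0. Lengths are in m, angles in rad, forces in N, time in s.
With the tool pointing down it reaches from about 0.225 to 0.725 m from the base axis. Payload 3.1 kg.
Tool frame: the origin (TCP) lies on the mounting face of the last link; the fingertips stand ahead of it and the grasp point (between the pads) lies 155 mm ahead of it (robot.tcp_to_tips is the z of the fingertips in the tool frame, in m); z points along the fingers, y is the line along which they close (so a half turn about z gives the same grasp; the last joint's range is limited). The gripper opens to 85 mm and grips with 20 to 120 N. Pads are 22 mm wide; open, the fingers measure 114 mm over their backs; the gripper's body (76 mm by 85 mm) begins 54 mm behind the grasp point. The pads swing forward as they close: fully open they stand 13 mm farther back than shut.
Start: joints at [1.086, 0.048, 0.099, 1.622, 0, 1.443], TCP at [0.183, 0.492, 0.405] pointing down, gripper open.
Joint ranges: [-2.91, 2.91], [-0.99, 1.94], [-1.21, 1.42], [-2.12, 2.29], [-1.49, 1.47], [-3.14, 3.14]. Speed limits (rad/s): [2.79, 2.79, 3.14, 3.14, 3.14, 3.14].

INTERFACE

Orientations are given as a unit quaternion [x, y, z, w].
In Python, from cell import robot gives the robot as it stands.
- The arm moves only by the shell command python3 -m inch 'ROWS' [FORCE]. ROWS is JSON, a list of rows, each a list of 7 numbers: the turn, a rotation vector about the tool's x, y, z in rad, then the shift along the tool's x, y, z in cm, then the gripper's target within -1 to 1 (fully open at 1, half-way at 0, shut at -1). A call has 1 to 12 rows; each row is the pose to reach, as a shift and turn from the pose commanded when the call began, along the tool's axes at that moment; what a row does not reach only later rows make up. A row lasts 1/10 s, in which the tool goes at most 50 mm and 8.59 degrees, less where a joint would pass 70% of its speed; a pose out of reach is approached as far as the arm can. A call with a gripper value outside its range is refused whole. The fingers move at their own pace and stop on an object; FORCE is the grip in N (left out, the last holds). Time passes only in rows, so rows that repeat a pose let the fingers close. It gives the time, the measured TCP pose, the force, the opening and the grip force at its end, in the units of the state.
- robot.state(): the state, without advancing time (a new reading comes with each control period).
- robot.grab_frame(name): name is "scene" or "side" or "wrist"; returns a dict with "image" (420x560x3 uint8, red, green, blue), "mtx" (3x3 intrinsics, pixels), "rvec" (rotation vector, rad) and "tvec" (3), from world to camera coordinates, as OpenCV has them. Camera axes: x right, y down, z forward; pixel columns grow to the right and rows downward; lengths in m; the calibration is good to about 2 mm. A picture is of the moment at which its call begins. There is no depth.
- robot.job_done(): hands the job in; it is judged then, once.
The state is a dict: "time_s": time; "joint_positions": joint angles; "dq": joint speeds; "effort": joint torques, N m; "tcp_pos": TCP position; "eef_rot": TCP orientation; "force": force on the tool from outside, world axes, zero at the start; "ft_torque": the same for the moment, N m; "finger_gap": finger opening in m; "finger_force": force on a finger pad.
Only numpy, scipy, OpenCV 4.12 (cv2) and the standard library are available. Lean on these libraries where they do the work, as an engineer would, in place of code of your own. Each camera call takes 0.05 s, during which the arm holds its last target. There are 200 camera calls.

## Working session

There is one attempt and no reset: what is moved stays moved. The work goes in short steps, Python scripts to look and compute and a shell command to move; the robot and the scene stay as the last step left them, time stands still between calls to the robot, and variables do not carry over. Pictures are saved under pics/ and viewed, at most 14 in all, crops included, and the job is handed in when it is done.

```bash
mkdir -p pics; ls; python3 - <<'E'
from cell import robot
import cv2,numpy as np
for n in ["scene","side","wrist"]:
    f=robot.grab_frame(n); cv2.imwrite(f"pics/{n}0.png",f["image"][:,:,::-1])
    R=cv2.Rodrigues(np.array(f["rvec"]))[0]; print(n,(-R.T@np.array(f["tvec"]).ravel()).round(3),R[2].round(2),f["mtx"][0][0])
    np.savez(f"pics/{n}0.npz",mtx=f["mtx"],rvec=f["rvec"],tvec=f["tvec"])
print(robot.state(),robot.tcp_to_tips)
E
```

```text
pics
scene [ 1.051 -0.392  0.573] [-0.68  0.45 -0.58] 386.3430173926519
side [-0.069 -0.601  0.855] [ 0.46  0.53 -0.71] 478.5032318407223
wrist [0.123 0.515 0.374] [ 0.24 -0.09 -0.97] 293.8507757744265
{'time_s': 0.15, 'joint_positions': array([ 1.08622320e+00,  4.86004243e-02,  9.79303389e-02,  1.62203844e+00,
       -1.90411178e-05,  1.44304042e+00]), 'dq': array([-8.47217456e-04, -1.85960575e-03,  4.24298680e-03, -2.03173020e-03,
        1.03277687e-03,  2.01358436e-05]), 'effort': array([ 1.68937848e-03, -3.39258921e+01,  3.20424128e+01,  1.53947098e-02,
       -1.10982251e-04, -1.77882089e-05]), 'tcp_pos': array([0.18329101, 0.4917811 , 0.40376175]), 'eef_rot': array([ 1.77463574e-01,  9.84126905e-01, -9.14506234e-04, -2.79093857e-04]), 'force': array([ 0.0681247 , -0.18494992,  0.22180625]), 'ft_torque': array([0.0372421 , 0.00555536, 0.03353775]), 'finger_force': 0.0, 'finger_gap': 0.08485611993054631} 0.1734
```

```bash
python3 - <<'E'
import cv2
for n in ["scene","side"]:
    cv2.imwrite(f"pics/{n}0b.png",cv2.resize(cv2.imread(f"pics/{n}0.png"),(800,600),interpolation=cv2.INTER_CUBIC))
E
```

```text
(no output)
```

View pics/scene0b.png

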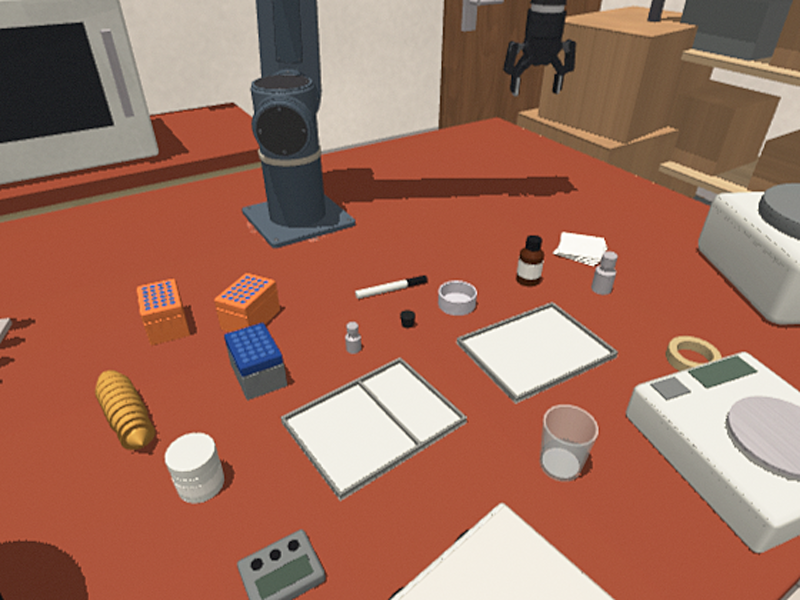

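View pics/side0b.png

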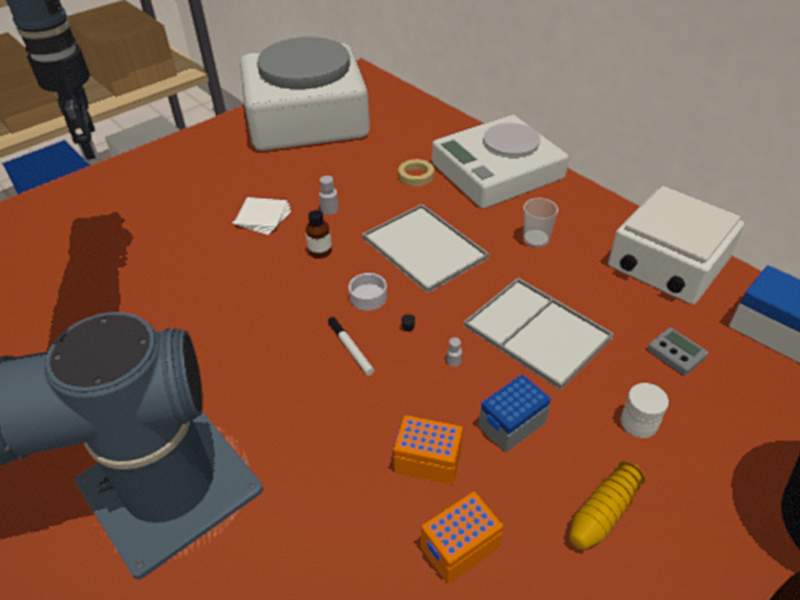

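Both views agree on the layout. Scene picture (800x600):
- **Trays:** the ribbed tray's corners are at about (284,420), (400,360), (465,418) and (341,494). The plain tray is to its right.
- **Parts:** jar (191,448), blue tip box (255,345), dish (457,291), bottle (534,240), large weight (609,256) and small weight (353,325).
- **Look-alikes:** the two orange boxes, to be left alone.

```bash
cat > h.py <<'E'
import numpy as np,cv2
def ray(c,uv,z,s=.7):
    "world point at height z seen at pixel uv (of picture; s scales to camera pixels)"
    R=cv2.Rodrigues(np.array(c["rvec"]).astype(float))[0]; t=np.array(c["tvec"],float).ravel()
    n=cv2.undistortPoints(np.array([[uv]],float)*s,np.array(c["mtx"]),None).ravel()
    o=-R.T@t; d=R.T@np.array([n[0],n[1],1]); return (o+d*(z-o[2])/d[2])[:2]
E
python3 - <<'E'
from h import *
C={n:np.load(f"pics/{n}0.npz") for n in("scene","side")}
P={"jar":(.062,(191,446),(646,396)),"bottle":(.09,(534,240),(316,215)),"dish":(.028,(457,291),(368,284)),"weight":(.074,(609,256),(326,181)),"small":(.048,(353,325),(454,342))}
for k,(z,a,b) in P.items(): print(k,ray(C["scene"],a,z).round(4),ray(C["side"],b,z).round(4))
Q={"rib":(.012,[(284,420),(400,360),(465,418),(341,494),(360,381),(417,444)],[(560,382),(467,321),(519,281),(611,334),(503,334),(550,300)]),
"plain":(.012,[(459,342),(552,305),(616,353),(518,397)],[(430,288),(364,238),(421,206),(486,252)]),
"box":(.062,[(226,332),(265,325),(283,354),(239,367)],[(511,426),(480,407),(518,379),(549,397)])}
for k,(z,a,b) in Q.items():
    for n,l in(("scene",a),("side",b)):
        p=np.array([ray(C[n],u,z) for u in l]); print(k,n,p.round(3).tolist(),"mean",p[:4].mean(0).round(4),"sides",[round(float(np.hypot(*(p[(i+1)%4]-p[i]))),3) for i in range(4)])
E
```

```text
jar [ 0.5695 -0.372 ] [ 0.5705 -0.3738]
bottle [0.4602 0.2588] [0.4493 0.2559]
dish [0.4449 0.1055] [0.4432 0.1045]
weight [0.5513 0.353 ] [0.5382 0.3482]
small [ 0.4555 -0.1016] [ 0.4476 -0.1064]
rib scene [[0.545, -0.255], [0.527, -0.062], [0.67, -0.049], [0.686, -0.242], [0.534, -0.134], [0.672, -0.128]] mean [ 0.6068 -0.152 ] sides [0.194, 0.144, 0.194, 0.142]
rib side [[0.535, -0.254], [0.52, -0.065], [0.658, -0.058], [0.675, -0.246], [0.543, -0.126], [0.662, -0.127]] mean [ 0.5971 -0.1559] sides [0.19, 0.138, 0.189, 0.141]
plain scene [[0.541, 0.039], [0.547, 0.234], [0.69, 0.228], [0.679, 0.037]] mean [0.6143 0.1343] sides [0.195, 0.143, 0.191, 0.139]
plain side [[0.528, 0.036], [0.528, 0.223], [0.677, 0.224], [0.672, 0.037]] mean [0.6011 0.1298] sides [0.187, 0.148, 0.187, 0.143]
box scene [[0.388, -0.273], [0.402, -0.219], [0.477, -0.222], [0.47, -0.282]] mean [ 0.4344 -0.2489] sides [0.056, 0.074, 0.06, 0.082]
box side [[0.389, -0.279], [0.38, -0.228], [0.458, -0.23], [0.466, -0.282]] mean [ 0.4234 -0.2548] sides [0.052, 0.077, 0.053, 0.077]
```

```bash
cat >> h.py <<'E'
from scipy.spatial.transform import Rotation as Ro
from cell import robot
def go(x,y,z,yaw=0.):
    "prints turn, shift(cm) to TCP x,y,z with the finger line at world y turned by yaw, tool down"
    s=robot.state(); R=Ro.from_quat(s["eef_rot"])
    T=Ro.from_euler("z",yaw)*Ro.from_matrix(np.diag([-1.,1,-1]))
    print("turn",(R.inv()*T).as_rotvec().round(3),"shift",(R.inv().apply(np.array([x,y,z])-s["tcp_pos"])*100).round(2))
def snap(n,k=None,size=(800,600)):
    f=robot.grab_frame(n if k is None else "wrist"); 
    return f
def shot(name,cam="wrist"):
    f=robot.grab_frame(cam); np.savez(f"pics/{name}.npz",**{k:f[k] for k in("mtx","rvec","tvec")})
    cv2.imwrite(f"pics/{name}.png",cv2.resize(f["image"][:,:,::-1],(800,600),interpolation=cv2.INTER_CUBIC))
E
sed -i '/^def snap/,/return f$/d' h.py; python3 -c "
from h import *; go(.5,.22,.40,0)"
```

```text
turn [-0.002 -0.001 -0.357] shift [-39.17 -14.4    0.39]
```

```bash
R='[0,0,-0.357,-39.2,-14.4,0.4,1]'; python3 -m inch '[[0,0,-0.357,-39.2,-14.4,0.4,1],[0,0,-0.357,-39.2,-14.4,0.4,1],[0,0,-0.357,-39.2,-14.4,0.4,1],[0,0,-0.357,-39.2,-14.4,0.4,1],[0,0,-0.357,-39.2,-14.4,0.4,1],[0,0,-0.357,-39.2,-14.4,0.4,1],[0,0,-0.357,-39.2,-14.4,0.4,1],[0,0,-0.357,-39.2,-14.4,0.4,1],[0,0,-0.357,-39.2,-14.4,0.4,1],[0,0,-0.357,-39.2,-14.4,0.4,1],[0,0,-0.357,-39.2,-14.4,0.4,1],[0,0,-0.357,-39.2,-14.4,0.4,1]]' 40; python3 -c "
from h import *; shot('w1')"
```

```text
time_s: 1.35
tcp_pos: [0.4997, 0.2207, 0.4006]
eef_rot: [-0.001, 1.0, 0.0, -0.0]
force: [-1.2, -0.9, 0.2]
finger_gap: 0.0853
finger_force: 0.0
```

View pics/w1.png

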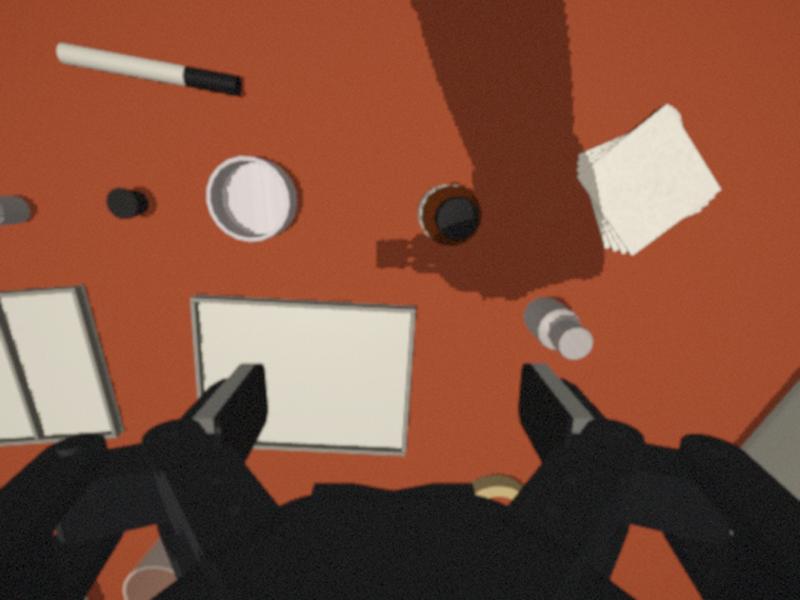

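The wrist view shows the dish rim centred at (251,199), the bottle cap at (459,218) and the large weight's knob at (575,342). The plain tray's corners are at (191,298), (415,307) and (405,455).

```bash
python3 - <<'E'
from h import *
c=np.load("pics/w1.npz")
for k,u,z in [("dish",(251.5,198.5),.028),("bottle",(458,218),.09),("weight",(575,342),.074)]: print(k,ray(c,u,z).round(4))
p=np.array([ray(c,u,.012) for u in [(191,298),(415,307),(405,455)]]); print(p.round(4),p[[0,2]].mean(0).round(4),np.hypot(*np.diff(p,axis=0).T))
print("dish diam",np.hypot(*(ray(c,(206,199),.028)-ray(c,(298,199),.028))))
d=ray(c,(251.5,198.5),.028)
go(*d,.25); go(*d,.17)
E
```

```text
dish [0.4441 0.1086]
bottle [0.4547 0.2639]
weight [0.5475 0.3583]
[[0.5302 0.0425]
 [0.5381 0.2409]
 [0.6894 0.2335]] [0.6098 0.138 ] [0.19850991 0.15154072]
dish diam 0.07317332542269782
turn [ 0.    -0.     0.002] shift [  5.56 -11.23  15.07]
turn [ 0.    -0.     0.002] shift [  5.56 -11.23  23.07]
```

```bash
python3 -m inch '[[0,0,0,5.6,-11.2,15,1],[0,0,0,5.6,-11.2,15,1],[0,0,0,5.6,-11.2,15,1],[0,0,0,5.6,-11.2,15,1],[0,0,0,5.6,-11.2,18,1],[0,0,0,5.6,-11.2,20,1],[0,0,0,5.6,-11.2,22,1],[0,0,0,5.6,-11.2,23,1],[0,0,0,5.6,-11.2,23,1],[0,0,0,5.6,-11.2,23,0.2],[0,0,0,5.6,-11.2,23,0.2],[0,0,0,5.6,-11.2,23,0.2]]' 30; python3 -m inch '[[0,0,0,0,0,0,0.2],[0,0,0,0,0,0,0.2],[0,0,0,0,0,0,0.2]]'; python3 -c "
from h import *; go(.610,.138,.25);go(.610,.138,.176)"
```

```text
time_s: 2.6
tcp_pos: [0.4454, 0.1083, 0.1724]
eef_rot: [-0.0, 1.0, 0.0, 0.002]
force: [1.1, 1.1, 3.8]
finger_gap: 0.0635
finger_force: 34.5
time_s: 2.9
tcp_pos: [0.4454, 0.1083, 0.1724]
eef_rot: [-0.0, 1.0, 0.0, 0.002]
force: [-0.8, 1.3, 5.9]
finger_gap: 0.0637
finger_force: 34.8
turn [0.001 0.003 0.   ] shift [-16.48   2.97  -7.7 ]
turn [0.001 0.003 0.   ] shift [-16.46   2.97  -0.3 ]
```

```bash
python3 -m inch '[[0,0,0,0,0,-3,0.2],[0,0,0,0,0,-6,0.2],[0,0,0,-5,1,-7,0.2],[0,0,0,-10,2,-7,0.2],[0,0,0,-14,3,-7,0.2],[0,0,0,-16.5,3,-7,0.2],[0,0,0,-16.5,3,-7,0.2],[0,0,0,-16.5,3,-4,0.2],[0,0,0,-16.5,3,-2,0.2],[0,0,0,-16.5,3,-1.3,0.2],[0,0,0,-16.5,3,-1,0.2],[0,0,0,-16.5,3,-1,0.2]]'; python3 -c "
from h import *; print(robot.state()['finger_force'],robot.state()['tcp_pos']); go(.61,.138,.177)"
```

```text
time_s: 4.1
tcp_pos: [0.6091, 0.1381, 0.181]
eef_rot: [-0.0, 1.0, -0.0, -0.0]
force: [-1.0, 0.3, -0.5]
finger_gap: 0.064
finger_force: 34.1
34.05066557228565 [0.60913712 0.13805939 0.18097986]
turn [-0. -0.  0.] shift [-0.09 -0.01  0.4 ]
```

```bash
python3 -m inch '[[0,0,0,0,0,0.25,0.2],[0,0,0,0,0,0.4,0.2],[0,0,0,0,0,0.4,0.2],[0,0,0,0,0,0.4,0.6],[0,0,0,0,0,0.4,1],[0,0,0,0,0,0.4,1],[0,0,0,0,0,0.4,1]]'; python3 -m inch '[[0,0,0,0,0,-2,1],[0,0,0,0,0,-6,1],[0,0,0,0,0,-10,1],[0,0,0,2,7,-16,1],[0,0,0,6.2,16,-16,1],[0,0,0,6.2,16,-16,1],[0,0,0,6.2,16,-16,1],[0,0,0,6.2,16,-16,1]]';  python3 -c "
from h import *; shot('w2')"
```

```text
time_s: 4.8
tcp_pos: [0.6095, 0.1381, 0.1769]
eef_rot: [-0.0, 1.0, 0.0, 0.0]
force: [0.5, -0.3, -0.3]
finger_gap: 0.0854
finger_force: 0.0
time_s: 5.6
tcp_pos: [0.5456, 0.3023, 0.3387]
eef_rot: [-0.003, 1.0, 0.002, 0.001]
force: [1.2, 0.1, 0.4]
finger_gap: 0.0853
finger_force: 0.0
```

View pics/w2.png

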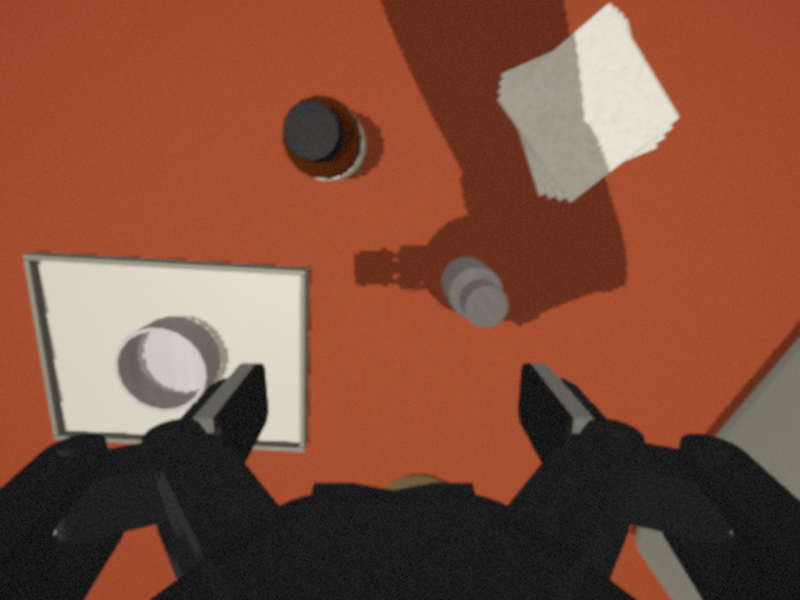

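The dish sits flat in the plain tray with its rim centred near (163,368). The weight's knob top is at (486,306) and the bottle cap at (312,130).

```bash
python3 - <<'E'
from h import *
c=np.load("pics/w2.npz")
for k,u,z in [("dish",(163,368),.032),("bottle",(312,130),.09),("weight",(486,306),.074)]: print(k,ray(c,u,z).round(4))
p=np.array([ray(c,u,.012) for u in [(24,255),(310,270),(304,451),(56,441)]]); print(p.round(4),p[[0,2]].mean(0).round(4))
go(*ray(c,(486,306),.074),.219)
E
```

```text
dish [0.608  0.1398]
bottle [0.4552 0.2633]
weight [0.5484 0.3578]
[[0.5306 0.0412]
 [0.54   0.244 ]
 [0.6896 0.2325]
 [0.6815 0.0333]] [0.6101 0.1368]
turn [0.001 0.002 0.004] shift [-0.19  5.74 11.88]
```

```bash
python3 -m inch '[[0,0,0,-0.1,6,0,1],[0,0,0,-0.1,6,4,1],[0,0,0,-0.1,6,8,1],[0,0,0,-0.1,6,8,1],[0,0,0,-0.1,6,8,1],[0,0,0,-0.1,6,8,1]]';  python3 -c "
from h import *; go(.5484,.358,.219)"
```

```text
time_s: 6.25
tcp_pos: [0.5497, 0.3576, 0.2596]
eef_rot: [0.001, 1.0, 0.001, 0.002]
force: [0.3, 0.5, 0.9]
finger_gap: 0.0854
finger_force: 0.0
turn [ 0.002  0.004 -0.001] shift [0.15 0.04 4.06]
```

```bash
python3 -m inch '[[0,0,0,0.1,0,2,1],[0,0,0,0.1,0,3.5,1],[0,0,0,0.1,0,4,0.5],[0,0,0,0.1,0,4,-0.2],[0,0,0,0.1,0,4,-0.7],[0,0,0,0.1,0,4,-0.7],[0,0,0,0.1,0,4,-0.7],[0,0,0,0.1,0,4,-0.7]]' 60; python3 -m inch '[[0,0,0,0,0,0,-0.7],[0,0,0,0,0,0,-0.7],[0,0,0,0,0,-1,-0.7],[0,0,0,0,0,-3,-0.7],[0,0,0,0,0,-6,-0.7],[0,0,0,0,0,-8,-0.7],[0,0,0,0,0,-8,-0.7]]'; python3 -c "
from h import *; go(.608,.1392,.28);go(.608,.1392,.228)"
```

```text
time_s: 7.05
tcp_pos: [0.5479, 0.3582, 0.2181]
eef_rot: [-0.0, 1.0, 0.0, 0.001]
force: [0.1, -0.6, 3.1]
finger_gap: 0.0242
finger_force: 59.3
time_s: 7.75
tcp_pos: [0.548, 0.3587, 0.2998]
eef_rot: [-0.0, 1.0, 0.001, 0.002]
force: [1.0, 0.3, -3.1]
finger_gap: 0.0243
finger_force: 59.2
turn [0.003 0.004 0.   ] shift [ -5.99 -21.96   1.95]
turn [0.003 0.004 0.   ] shift [ -5.96 -21.97   7.15]
```

```bash
python3 -m inch '[[0,0,0,-1.5,-5,0,-0.7],[0,0,0,-3,-10,0,-0.7],[0,0,0,-4.5,-15,0,-0.7],[0,0,0,-5.5,-19,0,-0.7],[0,0,0,-6.1,-22,0,-0.7],[0,0,0,-6.1,-22,2,-0.7],[0,0,0,-6.1,-22,4,-0.7],[0,0,0,-6.1,-22,5.5,-0.7],[0,0,0,-6.1,-22,6.5,-0.7],[0,0,0,-6.1,-22,6.5,-0.7],[0,0,0,-6.1,-22,6.5,-0.7]]'; python3 -c "
from h import *; go(.609,.1385,.2255)"
```

```text
time_s: 8.85
tcp_pos: [0.6083, 0.1385, 0.2315]
eef_rot: [-0.0, 1.0, -0.0, -0.0]
force: [-0.0, -0.4, -2.8]
finger_gap: 0.0242
finger_force: 59.7
turn [-0.    -0.     0.001] shift [-0.07 -0.    0.6 ]
```

```bash
python3 -m inch '[[0,0,0,0,0,0.3,-0.7],[0,0,0,0,0,0.5,-0.7],[0,0,0,0,0,0.6,-0.7],[0,0,0,0,0,0.65,-0.7],[0,0,0,0,0,0.65,-0.7]]'
```

```text
time_s: 9.35
tcp_pos: [0.6084, 0.1381, 0.2253]
eef_rot: [-0.0, 1.0, 0.0, 0.0]
force: [0.1, -0.4, -3.5]
finger_gap: 0.0243
finger_force: 59.7
```

```bash
python3 -m inch '[[0,0,0,0,0,0.1,-0.7],[0,0,0,0,0,0.15,-0.7],[0,0,0,0,0,0.15,-0.7]]'
```

```text
time_s: 9.65
tcp_pos: [0.6086, 0.1381, 0.2251]
eef_rot: [-0.0, 1.0, 0.0, 0.001]
force: [-1.8, -0.7, 3.9]
finger_gap: 0.024
finger_force: 60.3
```

```bash
python3 -m inch '[[0,0,0,0,0,0,-0.4],[0,0,0,0,0,0,0],[0,0,0,0,0,0,1],[0,0,0,0,0,0,1],[0,0,0,0,0,0,1],[0,0,0,0,0,-1.5,1],[0,0,0,0,0,-5,1],[0,0,0,0,0,-8,1],[0,0,0,4,3,-11,1],[0,0,0,9,7,-12,1],[0,0,0,13,10,-12,1],[0,0,0,13,10,-12,1]]'; python3 -c "
from h import *; shot('w3');go(.455,.2635,.25)"
```

```text
time_s: 10.85
tcp_pos: [0.4758, 0.24, 0.3465]
eef_rot: [-0.001, 1.0, 0.001, 0.001]
force: [-0.0, -0.4, -0.9]
finger_gap: 0.0851
finger_force: 0.0
turn [ 0.003 -0.     0.005] shift [1.93 2.22 9.66]
```

View pics/w3.png

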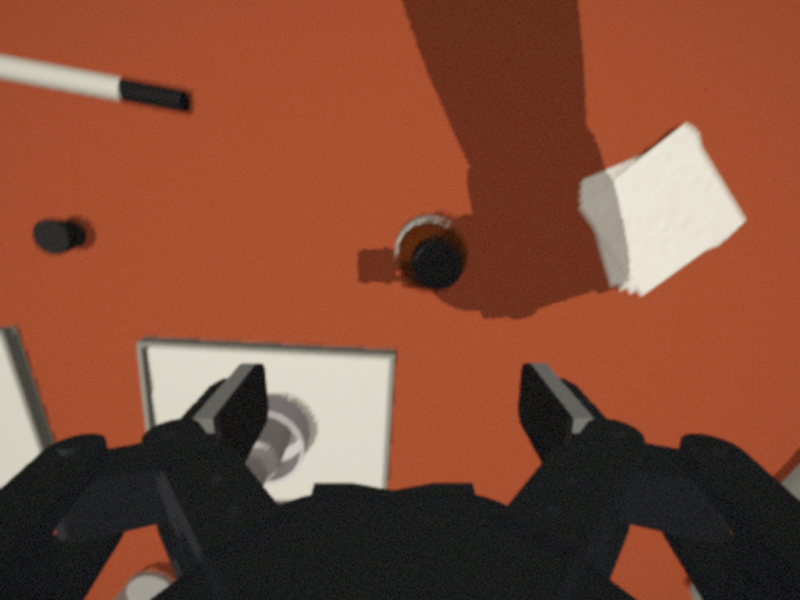

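The weight stands inside the dish, and the bottle is clear with its cap at (438,263). Next I'll pick the bottle.

```bash
python3 -m inch '[[0,0,0,2,2.3,0,1],[0,0,0,2,2.3,4,1],[0,0,0,2,2.3,8,1],[0,0,0,2,2.3,11,1],[0,0,0,2,2.3,13,1],[0,0,0,2,2.3,14.3,1],[0,0,0,2,2.3,14.7,1],[0,0,0,2,2.3,14.7,0.5],[0,0,0,2,2.3,14.7,-0.1],[0,0,0,2,2.3,14.7,-0.3],[0,0,0,2,2.3,14.7,-0.3],[0,0,0,2,2.3,14.7,-0.3]]' 40;python3 -m inch '[[0,0,0,0,0,0,-0.3],[0,0,0,0,0,0,-0.3]]'; python3 -c "
from h import *; c=np.load('pics/w1.npz'); print([ray(c,u,.012).round(4) for u in [(81,286),(121,437)]])"
```

```text
time_s: 12.1
tcp_pos: [0.4593, 0.2616, 0.1988]
eef_rot: [-0.0, 1.0, 0.001, 0.002]
force: [0.3, 1.2, 5.8]
finger_gap: 0.0432
finger_force: 41.4
time_s: 12.3
tcp_pos: [0.4593, 0.2616, 0.1988]
eef_rot: [-0.0, 1.0, 0.001, 0.002]
force: [-0.0, 1.3, 5.9]
finger_gap: 0.0432
finger_force: 41.4
[array([ 0.5196, -0.0528]), array([ 0.67  , -0.0426])]
```

```bash
python3 -m inch '[[0,0,0,0,0,-1,-0.3],[0,0,0,0,0,-4,-0.3],[0,0,0,0,0,-9,-0.3],[0,0,0,0,-4,-14,-0.3],[0,0,0,-2,-9,-16,-0.3],[0,0,0,-4,-14,-16,-0.3],[0,0,0,-6,-19,-16,-0.3],[0,0,0,-7,-24,-16,-0.3],[0,0,0,-7,-28,-16,-0.3],[0,0,0,-7,-30,-16,-0.3],[0,0,0,-7,-30,-16,-0.3],[0,0,0,-7,-30,-16,-0.3]]';python3 -m inch '[[0,0,0,0,0,0,-0.3],[0,0,0,0,0,0,-0.3]]'; python3 -c "
from h import *; shot('w4')"
```

```text
time_s: 13.5
tcp_pos: [0.5281, -0.0398, 0.3562]
eef_rot: [0.001, 1.0, 0.0, -0.001]
force: [-0.2, 0.4, -1.8]
finger_gap: 0.0432
finger_force: 41.4
time_s: 13.7
tcp_pos: [0.5283, -0.0377, 0.3566]
eef_rot: [-0.001, 1.0, 0.0, -0.0]
force: [0.1, 0.9, -1.7]
finger_gap: 0.0428
finger_force: 41.4
```

View pics/w4.png

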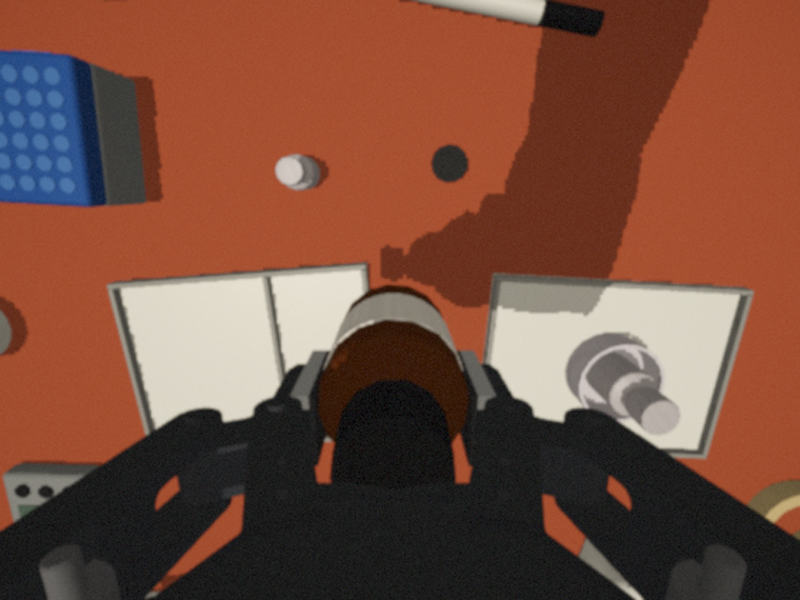

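The view shows the ribbed tray's near edge from (108,287) to (368,264), with the rib starting at (267,274). The small weight is at (292,170), the tip box lid's right edge at x≈100, and the large weight is upright in the dish.

```bash
python3 - <<'E'
from h import *
c=np.load('pics/w4.npz'); a,b,r=[ray(c,u,.012) for u in [(108,287),(368,264),(267,274)]]
print(a,b,r,np.hypot(*(b-a)))
y=(b-a)/np.hypot(*(b-a)); x=np.array([y[1],-y[0]]); yaw=np.arctan2(x[1],x[0]); o=(a+b)/2+.075*x
print("yaw",yaw,"centre",o,"small",ray(c,(291,170),.048))
T=lambda p:(o+p[0]*x+p[1]*y).round(4)
for n,p in dict(bottle=(-.034,.06),jar=(.034,.06),box=(0,-.04)).items(): print(n,T(p))
t=T((-.034,.06))+[.003,0]
go(*t,.26,yaw)
E
```

```text
[ 0.53888586 -0.2569565 ] [ 0.52030848 -0.05619776] [ 0.52828906 -0.13353791] 0.2016164477666962
yaw 0.09227306559124593 centre [ 0.60427811 -0.14966647] small [ 0.45351359 -0.10227677]
bottle [ 0.5649 -0.0931]
jar [ 0.6326 -0.0868]
box [ 0.608  -0.1895]
turn [ 0.   -0.   -0.09] shift [-3.95 -5.56  9.67]
```

```bash
python3 -m inch '[[0,0,-0.085,-3.9,-5.5,0,-0.3],[0,0,-0.085,-3.9,-5.5,3,-0.3],[0,0,-0.085,-3.9,-5.5,7,-0.3],[0,0,-0.085,-3.9,-5.5,10,-0.3],[0,0,-0.085,-3.9,-5.5,13,-0.3],[0,0,-0.085,-3.9,-5.5,14.6,-0.3],[0,0,-0.085,-3.9,-5.5,14.6,-0.3],[0,0,-0.085,-3.9,-5.5,14.6,-0.3]]'; python3 -c "
from h import *; go(.568,-.092,.2033,.085)"
```

```text
time_s: 14.55
tcp_pos: [0.5675, -0.0931, 0.2109]
eef_rot: [-0.043, 0.999, 0.0, -0.0]
force: [0.5, 1.0, -0.6]
finger_gap: 0.0429
finger_force: 41.5
turn [ 0.    -0.     0.002] shift [-0.06  0.11  0.76]
```

```bash
python3 -m inch '[[0,0,0,0,0,0.3,-0.3],[0,0,0,0,0,0.5,-0.3],[0,0,0,0,0,0.7,-0.3],[0,0,0,0,0,0.8,-0.3],[0,0,0,0,0,0.8,-0.3],[0,0,0,0,0,0.8,-0.3]]'
```

```text
time_s: 15.15
tcp_pos: [0.5675, -0.094, 0.2028]
eef_rot: [-0.043, 0.999, -0.0, 0.0]
force: [1.0, -0.2, -0.8]
finger_gap: 0.0431
finger_force: 41.6
```

```bash
python3 -m inch '[[0,0,0,0,0,0.1,-0.3],[0,0,0,0,0,0.1,-0.3],[0,0,0,0,0,0.2,-0.3],[0,0,0,0,0,0.2,-0.3]]'
```

```text
time_s: 15.55
tcp_pos: [0.5675, -0.0939, 0.2028]
eef_rot: [-0.043, 0.999, -0.0, 0.0]
force: [-4.4, 0.6, 9.0]
finger_gap: 0.0426
finger_force: 42.6
```

```bash
python3 -m inch '[[0,0,0,0,0,-0.1,0],[0,0,0,0,0,-0.1,0.5],[0,0,0,0,0,-0.1,1],[0,0,0,0,0,-0.1,1],[0,0,0,0,0,-1,1],[0,0,0,0,0,-4,1],[0,0,0,0,0,-8,1],[0,0,0,0,0,-12,1],[0,0,0.085,0,-4,-16,1],[0,0,0.085,0,-9,-16,1],[0,0,0.085,0.5,-14,-16,1],[0,0,0.085,0.9,-19,-16,1]]';python3 -m inch '[[0,0,0,0,-3,0,1],[0,0,0,0,-3,0,1],[0,0,0,0,-3,0,1]]'; python3 -c "
from h import *; shot('w5')"
```

```text
time_s: 16.75
tcp_pos: [0.5748, -0.2803, 0.3625]
eef_rot: [-0.001, 1.0, -0.001, 0.001]
force: [0.7, 1.2, 0.2]
finger_gap: 0.0854
finger_force: 0.0
time_s: 17.05
tcp_pos: [0.5744, -0.3095, 0.3607]
eef_rot: [0.001, 1.0, 0.0, -0.0]
force: [0.2, 1.3, -0.1]
finger_gap: 0.0852
finger_force: 0.0
```

View pics/w5.png

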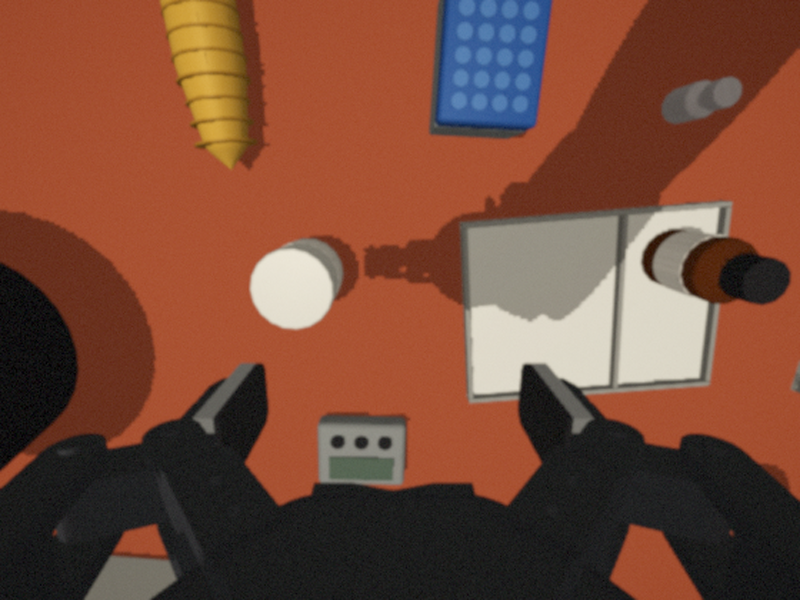

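The jar's lid is centred at (292,288). The bottle stands in the narrow bay with its cap at (762,279). All four ribbed tray corners are visible at (461,222), (732,203), (709,384) and (470,401).

```bash
python3 - <<'E'
from h import *
c=np.load('pics/w5.npz'); p=np.array([ray(c,u,.012) for u in [(461,222),(732,203),(709,384),(470,401)]])
o=p.mean(0); y=p[1]+p[2]-p[0]-p[3]; y/=np.hypot(*y); x=np.array([y[1],-y[0]]); print(p.round(4),o,"yaw",-np.arctan2(y[0],y[1]))
for n,u,z in (("bottle",(763,279),.094),("bottle base",(672,257),.02)):
    b=ray(c,u,z); print(n,b,(b-o)@x,(b-o)@y)
j=ray(c,(292,288),.062); print("jar",j, "jar goal",o+.034*x+.06*y)
go(*j,.25); go(*j,.195)
E
```

```text
[[ 0.5355 -0.2578]
 [ 0.5217 -0.0575]
 [ 0.6686 -0.0459]
 [ 0.6841 -0.244 ]] [ 0.60245058 -0.15132171] yaw 0.07353751937680163
bottle [ 0.56146471 -0.09528318] -0.03675786902558792 0.05889835933899684
bottle base [ 0.56069208 -0.10040736] -0.0379048944749395 0.05384478959128345
jar [ 0.57430771 -0.37545777] jar goal [ 0.63195041 -0.08898585]
turn [0.001 0.    0.   ] shift [ 0.03 -6.71 11.09]
turn [0.001 0.    0.   ] shift [ 0.03 -6.71 16.59]
```

```bash
python3 -m inch '[[0,0,0,0,-4,3,1],[0,0,0,0,-6.7,7,1],[0,0,0,0,-6.7,11,1],[0,0,0,0,-6.7,14,1],[0,0,0,0,-6.7,16,1],[0,0,0,0,-6.7,16.4,1],[0,0,0,0,-6.7,16.4,1],[0,0,0,0,-6.7,16.4,0.3],[0,0,0,0,-6.7,16.4,-0.1],[0,0,0,0,-6.7,16.4,-0.1],[0,0,0,0,-6.7,16.4,-0.1],[0,0,0,0,-6.7,16.4,-0.1]]' 40;python3 -m inch '[[0,0,0,0,0,0,-0.1],[0,0,0,0,0,0,-0.1],[0,0,0,0,0,-1,-0.1],[0,0,0,0,0,-4,-0.1],[0,0,0,0,0,-9,-0.1],[0,0,0,0,0,-14,-0.1],[0,0,0,0,0,-14,-0.1]]';python3 -c "
from h import *; go(.632,-.089,.32,.08)"
```

```text
time_s: 18.3
tcp_pos: [0.5756, -0.3763, 0.1997]
eef_rot: [-0.0, 1.0, -0.001, 0.002]
force: [1.5, 0.9, 6.1]
finger_gap: 0.0539
finger_force: 42.7
time_s: 19.0
tcp_pos: [0.5758, -0.3769, 0.3476]
eef_rot: [0.0, 1.0, -0.005, 0.006]
force: [0.7, -1.1, 0.4]
finger_gap: 0.0537
finger_force: 42.7
turn [-0.011  0.012 -0.08 ] shift [-5.59 28.82  2.53]
```

```bash
python3 -m inch '[[0,0,-0.08,-1,4,0,-0.1],[0,0,-0.08,-2,9,0,-0.1],[0,0,-0.08,-3,14,0,-0.1],[0,0,-0.08,-4,19,0,-0.1],[0,0,-0.08,-5,24,0,-0.1],[0,0,-0.08,-5.6,28.8,0,-0.1],[0,0,-0.08,-5.6,28.8,0,-0.1],[0,0,-0.08,-5.6,28.8,4,-0.1],[0,0,-0.08,-5.6,28.8,7,-0.1],[0,0,-0.08,-5.6,28.8,7,-0.1],[0,0,-0.08,-5.6,28.8,7,-0.1]]';python3 -c "
from h import *; go(.633,-.089,.204,.08)"
```

```text
time_s: 20.1
tcp_pos: [0.6299, -0.0882, 0.2657]
eef_rot: [-0.04, 0.999, 0.0, -0.002]
force: [0.5, -0.1, -0.3]
finger_gap: 0.0539
finger_force: 43.0
turn [ 0.001 -0.003 -0.001] shift [-0.32 -0.11  6.17]
```

```bash
python3 -m inch '[[0,0,0,-0.3,0,2,-0.1],[0,0,0,-0.3,0,4,-0.1],[0,0,0,-0.3,0,5.2,-0.1],[0,0,0,-0.3,0,5.7,-0.1],[0,0,0,-0.3,0,5.9,-0.1],[0,0,0,-0.3,0,6.1,-0.1],[0,0,0,-0.3,0,6.1,-0.1]]'
```

```text
time_s: 20.8
tcp_pos: [0.634, -0.0877, 0.2066]
eef_rot: [-0.04, 0.999, -0.0, 0.001]
force: [-0.1, 0.1, -2.5]
finger_gap: 0.0541
finger_force: 43.0
```

```bash
python3 -m inch '[[0,0,0,0,0,0.2,-0.1],[0,0,0,0,0,0.2,-0.1],[0,0,0,0,0,0.3,-0.1],[0,0,0,0,0,0.3,-0.1]]';python3 -m inch '[[0,0,0,0,0,0.1,-0.1],[0,0,0,0,0,0.1,-0.1]]'
```

```text
time_s: 21.2
tcp_pos: [0.6337, -0.0875, 0.2038]
eef_rot: [-0.04, 0.999, -0.0, 0.0]
force: [-1.7, 1.1, 3.0]
finger_gap: 0.054
finger_force: 43.4
time_s: 21.4
tcp_pos: [0.6337, -0.0875, 0.2037]
eef_rot: [-0.04, 0.999, -0.0, 0.001]
force: [-3.9, 0.8, 7.3]
finger_gap: 0.0541
finger_force: 43.7
```

```bash
python3 -m inch '[[0,0,0,0,0,-0.1,0.3],[0,0,0,0,0,-0.1,1],[0,0,0,0,0,-0.1,1],[0,0,0,0,0,-0.1,1],[0,0,0,0,0,-1,1],[0,0,0,0,0,-4,1],[0,0,0,0,0,-8,1],[0,0,0,0,0,-12,1],[0,0,0.08,3,-2,-16,1],[0,0,0.08,7,-5,-16,1],[0,0,0.08,11,-8,-16,1],[0,0,0.08,14,-11,-16,1]]';python3 -m inch '[[0,0,0,4.6,-3,0,1],[0,0,0,4.6,-3,0,1],[0,0,0,4.6,-3,0,1]]'; python3 -c "
from h import *; shot('w6')"
```

```text
time_s: 22.6
tcp_pos: [0.5013, -0.209, 0.3635]
eef_rot: [-0.001, 1.0, -0.001, 0.001]
force: [1.0, -1.2, -0.5]
finger_gap: 0.0849
finger_force: 0.0
time_s: 22.9
tcp_pos: [0.4559, -0.2392, 0.3625]
eef_rot: [0.001, 1.0, -0.0, 0.001]
force: [-0.3, 0.7, 0.1]
finger_gap: 0.085
finger_force: 0.0
```

View pics/w6.png

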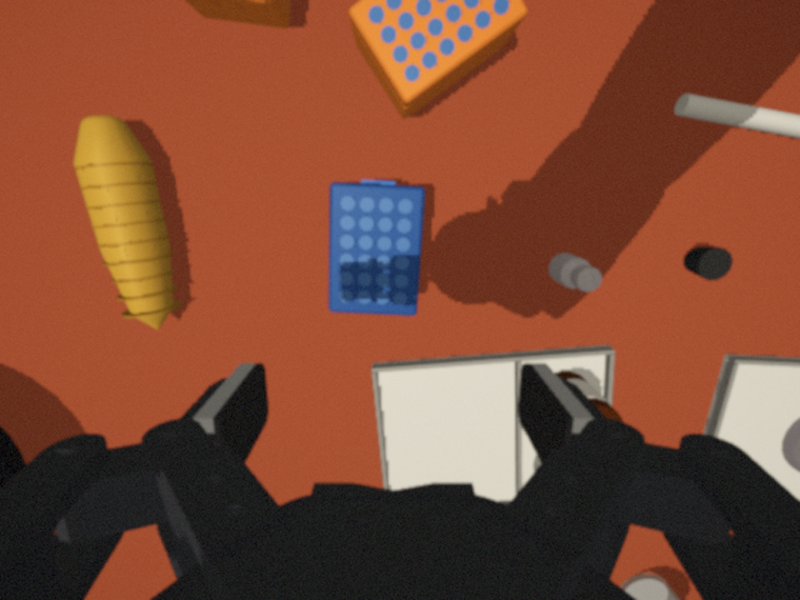

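The tip box lid's corners are at (330,183), (425,188), (416,315) and (330,310). Its clasp faces the robot. The orange box's nearest corner, at (405,115), is clear of the finger line.

```bash
python3 - <<'E'
from h import *
c=np.load('pics/w6.npz'); p=np.array([ray(c,u,.062) for u in [(330,183),(425,188),(416,315),(330,310)]])
o=p.mean(0); y=p[1]+p[2]-p[0]-p[3]; yaw=-np.arctan2(y[0],y[1]); x=p[2]+p[3]-p[0]-p[1]
print(p.round(4),o,yaw,np.arctan2(x[1],x[0]),np.hypot(*x)/2,np.hypot(*y)/2)
w=(yaw+np.arctan2(x[1],x[0]))/2; print(w); go(*o,.25,w); go(*o,.195,w)
E
```

```text
[[ 0.3895 -0.278 ]
 [ 0.3926 -0.2189]
 [ 0.4754 -0.2234]
 [ 0.4718 -0.2813]] [ 0.43234555 -0.25039932] -0.0573895196329305 -0.04795712815544503 0.08268906989675505 0.058623357661367184
-0.05267332389418776
turn [-0.     0.002  0.052] shift [ 2.47 -1.18 11.24]
turn [-0.     0.002  0.052] shift [ 2.48 -1.18 16.74]
```

```bash
python3 -m inch '[[0,0,0.052,2.4,-1.2,3,1],[0,0,0.052,2.4,-1.2,7,1],[0,0,0.052,2.4,-1.2,11,1],[0,0,0.052,2.4,-1.2,14,1],[0,0,0.052,2.4,-1.2,16,1],[0,0,0.052,2.4,-1.2,16.4,1],[0,0,0.052,2.4,-1.2,16.4,1],[0,0,0.052,2.4,-1.2,16.4,0.4],[0,0,0.052,2.4,-1.2,16.4,0],[0,0,0.052,2.4,-1.2,16.4,0],[0,0,0.052,2.4,-1.2,16.4,0],[0,0,0.052,2.4,-1.2,16.4,0]]' 40;python3 -m inch '[[0,0,0,0,0,0,0],[0,0,0,0,0,0,0],[0,0,0,0,0,-1,0],[0,0,0,0,0,-4,0],[0,0,0,0,0,-9,0],[0,0,0,0,0,-12,0],[0,0,0,0,0,-12,0]]';python3 -c "
from h import *; go(.605,-.192,.32,.075)"
```

```text
time_s: 24.15
tcp_pos: [0.4339, -0.2511, 0.2]
eef_rot: [0.026, 1.0, -0.001, 0.002]
force: [0.9, 0.5, 6.0]
finger_gap: 0.0597
finger_force: 45.5
time_s: 24.85
tcp_pos: [0.434, -0.2514, 0.3239]
eef_rot: [0.026, 1.0, -0.003, 0.004]
force: [0.6, -0.1, -0.5]
finger_gap: 0.0596
finger_force: 44.7
turn [-0.007  0.008 -0.127] shift [-16.76   6.83   0.49]
```

```bash
python3 -m inch '[[0,0,-0.06,-4,1,0,0],[0,0,-0.13,-8,3,0,0],[0,0,-0.13,-12,5,0,0],[0,0,-0.13,-15,6.5,0,0],[0,0,-0.13,-16.9,6.9,0,0],[0,0,-0.13,-16.9,6.9,3,0],[0,0,-0.13,-16.9,6.9,6,0],[0,0,-0.13,-16.9,6.9,9,0],[0,0,-0.13,-16.9,6.9,11,0],[0,0,-0.13,-16.9,6.9,11,0],[0,0,-0.13,-16.9,6.9,11.3,0],[0,0,-0.13,-16.9,6.9,11.3,0]]';python3 -c "
from h import *; go(.606,-.192,.204,.078)"
```

```text
time_s: 26.05
tcp_pos: [0.6046, -0.1901, 0.2034]
eef_rot: [-0.039, 0.999, 0.0, -0.001]
force: [-0.0, -0.1, -0.5]
finger_gap: 0.0594
finger_force: 47.0
turn [ 0.001 -0.002  0.   ] shift [-0.12 -0.2  -0.06]
```

```bash
python3 -m inch '[[0,0,0,0,0,0.1,0],[0,0,0,0,0,0.1,0],[0,0,0,0,0,0.2,0],[0,0,0,0,0,0.2,0]]'
```

```text
time_s: 26.45
tcp_pos: [0.6053, -0.1903, 0.203]
eef_rot: [-0.039, 0.999, -0.0, 0.0]
force: [0.4, -0.6, -1.0]
finger_gap: 0.0598
finger_force: 47.1
```

```bash
python3 -m inch '[[0,0,0,0,0,0.1,0],[0,0,0,0,0,0.1,0],[0,0,0,0,0,0.2,0],[0,0,0,0,0,0.2,0]]'
```

```text
time_s: 26.85
tcp_pos: [0.6054, -0.1902, 0.2027]
eef_rot: [-0.039, 0.999, -0.0, 0.001]
force: [-1.9, 0.6, 7.6]
finger_gap: 0.0592
finger_force: 48.1
```

Contact with the floor. I'll release, lift and look.

```bash
python3 -m inch '[[0,0,0,0,0,-0.1,0.3],[0,0,0,0,0,-0.1,1],[0,0,0,0,0,-0.1,1],[0,0,0,0,0,-0.1,1],[0,0,0,0,0,-1,1],[0,0,0,0,0,-4,1],[0,0,0,0,0,-8,1],[0,0,0,0,0,-12,1],[0,0,0,4,0,-16,1],[0,0,0,9,0,-19,1],[0,0,0,14,5,-20,1],[0,0,0,14,10,-20,1]]';python3 -m inch '[[0,0,0,3,6,0,1],[0,0,0,3,6,0,1],[0,0,0,3,6,0,1],[0,0,0,3,6,0,1]]'; python3 -c "
from h import *; shot('w7'); shot('s7','scene')"
```

```text
time_s: 28.05
tcp_pos: [0.4655, -0.1244, 0.4015]
eef_rot: [-0.036, 0.999, -0.001, 0.002]
force: [0.9, 1.7, -0.2]
finger_gap: 0.0854
finger_force: 0.0
time_s: 28.45
tcp_pos: [0.4332, -0.066, 0.3989]
eef_rot: [-0.039, 0.999, -0.001, 0.001]
force: [0.4, -0.3, -0.4]
finger_gap: 0.0854
finger_force: 0.0
```

View pics/w7.png

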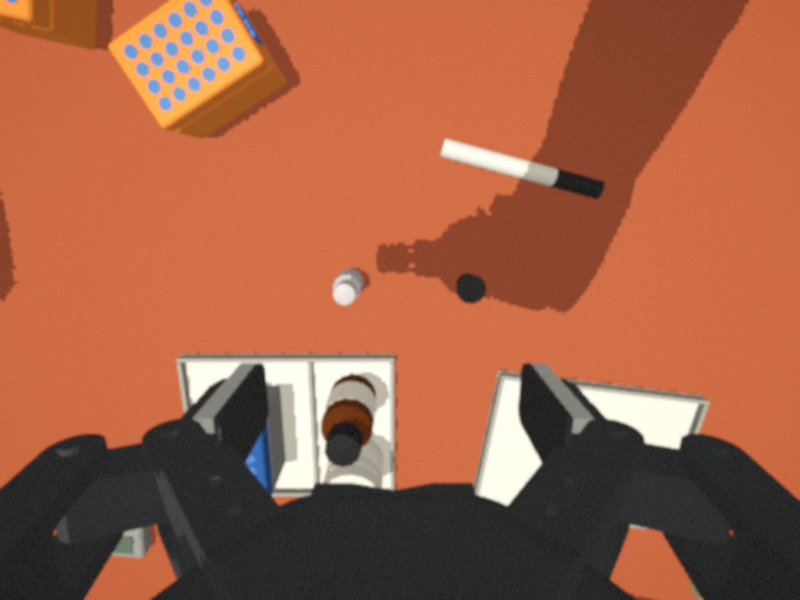

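View pics/s7.png

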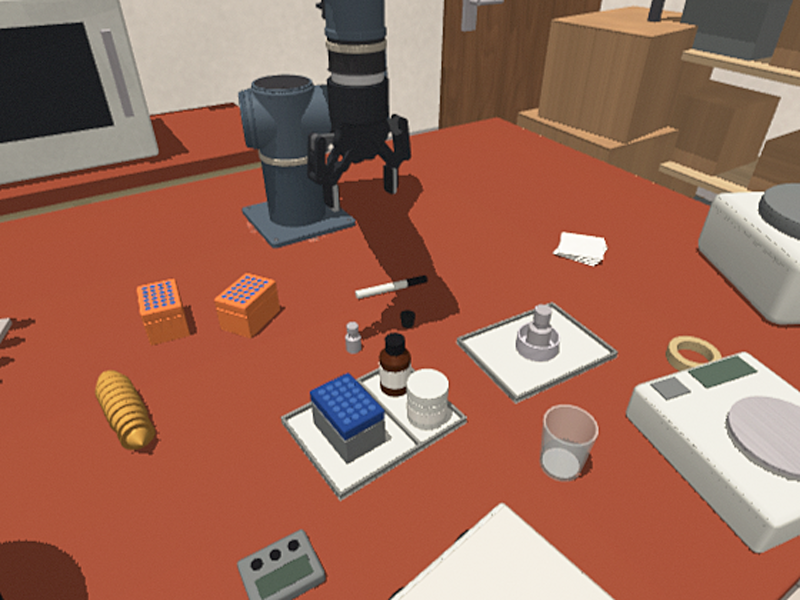

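The scene view confirms both kits are complete:
- **Ribbed tray:** tip box (347,410) in the wide bay, with the bottle (395,365) and jar (428,398) upright in the narrow bay.
- **Plain tray:** the large weight (542,325) stands centred in the dish.
- **Small weight:** still at (353,325).

The gripper is clear of everything.

```bash
python3 -c "
from cell import robot; print(robot.job_done())"
```

```text
the job is handed in; nothing more can be done
None
```

I made up both kits as asked and handed the job in at about 28.5 s of the 114 s; the last pictures show every part upright in place and the small weight where it started, but the hand-in returned no verdict.

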